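# Turn the slow cooker to keep-warm and hold its sprung lid just below balance

### The arm

A 6-joint arm with a two-finger parallel gripper is mounted at the origin on the work surface. World frame = base frame: x ahead of the robot, y to its left, z up, the work surface at z = 0. Lengths are in m, angles in degrees, forces in N, time in s.
With the tool pointing down it reaches from about 0.3 to 0.75 m from the base axis. Payload 8.5 kg.
Tool frame: the origin (TCP) lies midway between the tips of the shut fingers; the grasp point (between the pads) lies 19 mm behind it; z points along the fingers, y is the line along which they close (so a half turn about z gives the same grasp; the last joint's range is limited). The gripper opens to 85 mm and grips with 20 to 120 N. Pads are 22 mm wide; open, the fingers measure 114 mm over their backs; the gripper's body (76 mm by 85 mm) begins 54 mm behind the grasp point. The pads swing forward as they close: fully open they stand 13 mm farther back than shut.
Start: joints at [53.268, 21.807, 74.336, -0, 83.858, -12.336], TCP at [0.227, 0.501, 0.198] pointing down, gripper open.
Joint ranges: [-178.18, 178.18], [-50.72, 133.34], [12.68, 142.11], [-81.47, 261.47], [9.98, 163.14], [-165.26, 165.26]. Speed limits (degrees/s): [136.94, 136.94, 180, 180, 180, 180].

### API

Orientations are given as a 3x3 rotation matrix whose columns are the frame's x, y, z axes.
In Python, from rig import env, get_image, close_job gives the robot as it stands.
- The arm moves only by the tool step_arm, never from a script. Its argument "targets" is a list of rows, each a list of 2 entries, a list of its own where there are three numbers: the shift along the tool's x, y, z as a fraction of full scale, then the turn, a rotation vector about the tool's x, y, z as a fraction of full scale. In form: [[[x, y, z], [wx, wy, wz]], ...]. A call has 1 to 10 rows; each row is the pose to reach, as a shift and turn from the pose commanded when the call began, along the tool's axes at that moment; what a row does not reach only later rows make up. Full scale, the value 1, is 0.3 m for a shift and 45 degrees for a turn. A row lasts 1/12 s, in which the tool goes at most 41.7 mm and 7.16 degrees, less where a joint would pass 70% of its speed; a pose out of reach is approached as far as the arm can. A call with a number of a shift or a turn outside -1 to 1 is refused whole. A call with a gripper value outside its range is refused whole. "jaw" is the finger opening in mm, from 0 to 85.4, set as the call begins (left out, the last holds). The fingers move at their own pace and stop on an object; "grip_force" is the grip in N (left out, the last holds). Time passes only in rows, so rows that repeat a pose let the fingers close. It gives the time, the measured TCP pose, the force, the opening and the grip force at its end, in the units of the state.
- env.observe(): the state, without advancing time (a new reading comes with each control period).
- get_image(name): name is "scene" or "top"; returns a dict with "img" (400x640x3 uint8, red, green, blue), "z_map" (400x640 float32, m along the optical axis (not along the pixel's ray), 0 where there is no reading), "intrinsics" (3x3 intrinsics, pixels), "D" ([k1, k2, p1, p2, k3] as OpenCV has them; the pictures are not rectified), "rvec" (rotation vector, rad) and "tvec" (3), from world to camera coordinates, as OpenCV has them. Camera axes: x right, y down, z forward; pixel columns grow to the right and rows downward; lengths in m; the calibration is good to about 2 mm. A picture is of the moment at which its call begins.
- close_job(): hands the job in; it is judged then, once.
The state is a dict: "time_s": time; "q": joint angles; "qvel": joint speeds; "joint_efforts": joint torques, N m; "position": TCP position; "tool_rot": TCP orientation; "ft_force": force on the tool from outside, world axes, zero at the start; "wrist_torque": the same for the moment, N m; "grip_width": finger opening in m; "gripper_force": force on a finger pad.
Only numpy, scipy, OpenCV 4.12 (cv2) and the standard library are available. Lean on these libraries where they do the work, as an engineer would, in place of code of your own. Each camera call takes 0.05 s, during which the arm holds its last target. There are 200 camera calls.

### The job

With the lid still shut, turn the slow cooker's knob back until its pointer lines up with the keep-warm mark (the single bar, next to the off dot). Then lift the sprung lid by its front handle bar a little past its balance point without letting the spring throw it wide open, and ease it back to a few degrees below that point, so that it drips into the pot. Finish while still holding the lid there by the handle: do not let it drop, leave the knob on keep-warm, and do not disturb the things standing around.

Things in the scene. Friction and masses are not known exactly. Their poses are not given: they have to be found in the camera images.
- cooker: oblong steel slow cooker, does not shift. Origin on the counter under the pot's centre; x to the back (hinge side), y to its left. Pot housing 220 mm (x) by 264 (y), 116 tall. At its right end (y -132 to -226) a control deck, 216 long in x, its plate at z 105 mm, carries the knob; beside it the shut lid (from y -132) is 143 mm high. Carry handles out to y +166 and -246.
- knob (a joint): heat knob on the deck, turns about the vertical; rad, growing clockwise seen from above, 0 to 2.2; friction (0.04 N m) keeps it where it is left. 0 = off dot, 0.70 = keep-warm mark (one bar), 1.40 = low (two bars), 2.10 = high (three bars). The pointer's direction, counterclockwise from the cooker's +x seen from above, is 1.05 minus the value.
- knob_grip (a point): on the knob's axis at mid-height of its grip bar: x -55, y -179, z 122 mm in the cooker's frame. Black knob: skirt 46 mm across, 6 high, with an upright grip bar 42 mm long, 12 wide, from z 111 to 133 mm; the white-lined end of the bar is the pointer. x axis: along the bar towards the pointer end.
- warm_mark (a point): middle of the keep-warm mark, a single black bar 11 by 3 mm on the deck plate, 33 mm from the knob's axis, 0.35 rad counterclockwise from the cooker's +x. Seen from the robot the off dot is on its left, the two-bar and three-bar marks on its right.
- lid (a joint): steel-framed glass lid (220 by 264 mm, 0.61 kg with handle) hinged at the back of the pot; rad, 0 shut, grows as the front rises, stop at 1.45. A hinge spring helps: balance point at 0.80 rad (46 degrees); below it the lid falls shut if let go, above it the spring throws it open. Net torque 0.2 N m closing when shut, 0 at balance, changing 0.45 N m per rad there; hardly any friction.
- hinge (a point): middle of the lid's hinge axis, fixed on the cooker at x +110, y 0, z 124 mm in its frame; the axis runs along the cooker's y.
- handle_bar (a point): U handle in front of the lid: round black bar 14 mm thick, 124 long along y, on two 12 mm arms at y +-54. This point: middle of the bar, 267 mm from the hinge axis and 2 mm above its plane, so at x -157, z 126 mm in the cooker's frame when shut; it moves on that arc. Gap of 34 mm from bar to lid frame, free below. The bar can turn in a pinch: the gripper may point down throughout.
- sugar_canister: round white plastic canister with a grey flip-top lid, 114 mm across, 157 mm tall, left of the cooker, towards the back; leave alone. Origin under its centre.
- bowl: brown glazed bowl, 164 mm across, 70 mm tall, right of the cooker; leave alone. Origin under its centre.
- storage_tub: closed clear plastic tub, 130 by 180 mm, 95 mm tall, left of the cooker, towards the front; leave alone. Origin under its centre.
- measuring_spoons: aluminium measuring spoons fanned out from a ring, about 125 mm long, 11 mm thick, lying flat in front of the cooker; leave alone. Origin: centre of the ring, on the counter; the spoons point to its +x.

How it is judged:
By the outcome, as a careful person would: the job done as asked, in the order asked, and still so for the second after the job is handed in, while the arm keeps its last pose, push and grip.
It also fails if it takes over 51 s, if anything falls off the work surface, if the arm or the gripper's body presses on something with over 40 N, if the wrist force passes 120 N, or if a joint passes its speed limit or range.

## Working session

There is one attempt and no reset: what is moved stays moved. The work goes in short steps, Python scripts to look and compute and a tool call to move; the robot and the scene stay as the last step left them, time stands still between calls to the robot, and variables do not carry over. Pictures are saved under pics/ and viewed, at most 10 in all, crops included, and the job is handed in when it is done.

Besides the shell and the picture viewer there is one more tool, called after ">>>" by a JSON object that holds its "api" and its "payload", one argument or row to a line. step_arm: Moves the arm, as the interface text tells. Its arguments: {"type":"object","properties":{"targets":{"type":"array","items":{"type":"array"}},"jaw":{"type":"number"},"grip_force":{"type":"number"}},"required":["targets"]}

```bash
mkdir -p pics; cat > h.py <<'E'
import numpy as np, cv2
from rig import env, get_image, close_job
def w2p(im,P):
    return cv2.projectPoints(np.asarray(P,float).reshape(-1,1,3),np.array(im['rvec'],float),np.array(im['tvec'],float),np.array(im['intrinsics'],float),np.array(im['D'],float))[0].reshape(-1,2)
def ray(im,uv):
    n=cv2.undistortPoints(np.asarray(uv,float).reshape(-1,1,2),np.array(im['intrinsics'],float),np.array(im['D'],float)).reshape(-1,2)
    R=cv2.Rodrigues(np.array(im['rvec'],float))[0]; t=np.array(im['tvec'],float).ravel()
    return R,t,np.c_[n,np.ones(len(n))]
def atz(im,uv,z):
    R,t,d=ray(im,uv); c=-R.T@t; D=d@R
    return c+D*((np.asarray(z)-c[2])/D[:,2])[:,None]
def depth(im,uv):
    R,t,d=ray(im,uv); Z=np.array([im['z_map'][int(round(v)),int(round(u))] for u,v in uv])
    return (d*Z[:,None]-t)@R
E
python3 - <<'E'
from h import *
import pickle
for n in('scene','top'):
    im=get_image(n); cv2.imwrite(f'pics/{n}0.png',im['img'][...,::-1]); pickle.dump(im,open(n+'0.pkl','wb'))
    R=cv2.Rodrigues(np.array(im['rvec']))[0]; print(n,-R.T@np.array(im['tvec']).ravel())
s=env.observe(); print(s)
E
```

```text
scene [0.97373735 0.31531605 0.85773895]
top [5.12046048e-01 5.84296575e-04 1.21696518e+00]
{'time_s': 0.1, 'q': array([ 5.32676417e+01,  2.18379838e+01,  7.43798983e+01, -2.35267707e-03,
        8.38592807e+01, -1.23348442e+01]), 'qvel': array([ 0.06948091, -0.08983075, -0.13505521, -0.04705967,  0.12663854,
       -0.05622591]), 'joint_efforts': array([ 3.33157994e-03, -4.49224269e+01, -2.31658351e+01, -2.51606234e-04,
        3.67835673e-03, -7.26579901e-05]), 'position': array([0.22699716, 0.50062426, 0.19766857]), 'tool_rot': array([[-9.10703313e-01,  4.13060381e-01, -7.72738887e-04],
       [ 4.13061029e-01,  9.10702678e-01, -1.10375038e-03],
       [ 2.47819823e-04, -1.32437744e-03, -9.99999092e-01]]), 'ft_force': array([ 0.23255769, -0.1335873 ,  0.5063435 ]), 'wrist_torque': array([-0.0208239 ,  0.00763287, -0.06892902]), 'gripper_force': 0.0, 'grip_width': 0.08542110173539892}
```

View pics/top0.png

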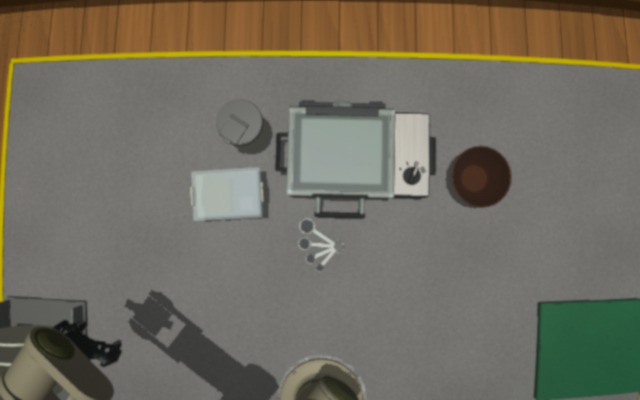

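View pics/scene0.png

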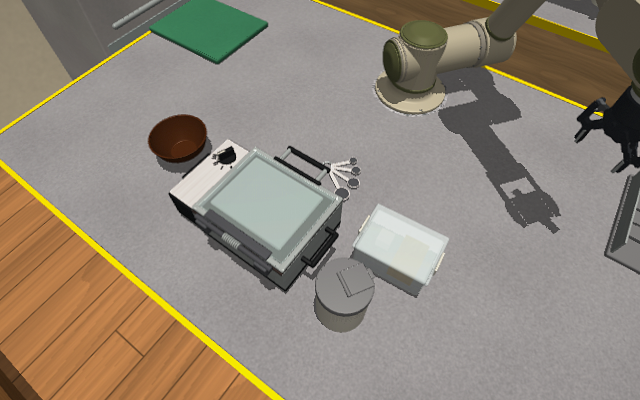

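The top view has the robot at the bottom. The cooker is at about (345,150), the knob at (411,175), the handle bar at (340,214) and the spoons at (320,245). I'll enlarge the area.

```bash
python3 - <<'E'
import cv2
a=cv2.imread('pics/top0.png')[90:225,270:450]; cv2.imwrite('pics/topc.png',cv2.resize(a,None,fx=4.4,fy=4.4,interpolation=cv2.INTER_CUBIC))
t=cv2.imread('pics/top0.png')[150:200,385:437]; s=cv2.imread('pics/scene0.png')[135:185,200:252]
cv2.imwrite('pics/knobs.png',cv2.hconcat([cv2.resize(x,(398,400),interpolation=cv2.INTER_CUBIC) for x in(t,s)]))
E
```

```text
(no output)
```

View pics/topc.png

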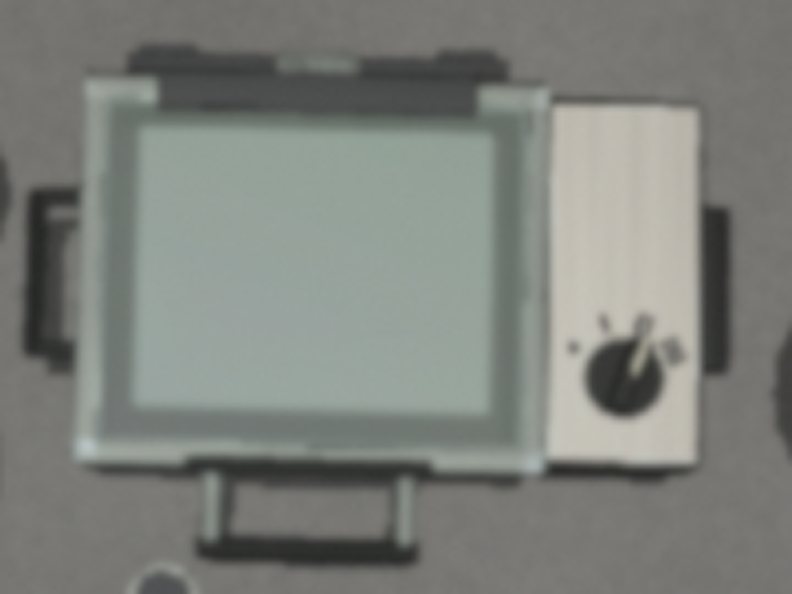

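View pics/knobs.png

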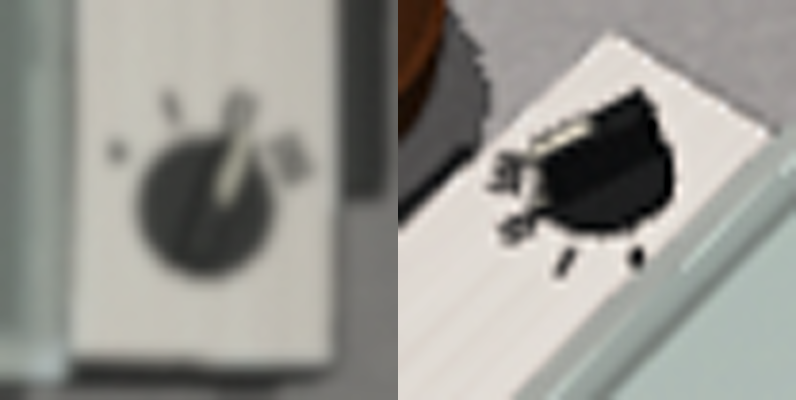

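```bash
cat > fit.py <<'E'
from h import *
import pickle
from scipy.optimize import least_squares
T=pickle.load(open('top0.pkl','rb'));S=pickle.load(open('scene0.pkl','rb'))
cv=lambda p:(np.array(p,float)+.5)/4.4-.5+[270,90]
kt=lambda p:(np.array(p,float)+.5)/[398/52,8]-.5+[385,150]
ks=lambda p:(np.array(p,float)-[398,0]+.5)/[398/52,8]-.5+[200,135]
m=lambda a:[-.055+.033*np.cos(a),-.179+.033*np.sin(a),.105]
A=[m(1.05),m(.35),m(-.35),m(-1.05)]
Pt=A+[[.108,-.226,.105],[-.108,-.226,.105],[-.157,.062,.126],[-.157,-.062,.126]]
Ut=np.vstack([kt([[117,151],[172,107],[239,106],[292,158]]),cv([[698,105],[696,465],[199,550],[416,553]])])
Ps=A+[[-.108,-.226,.105]]
Us=ks([[637,258],[566,262],[518,227],[503,172],[612,35]])
def tw(p,P):
    P=np.array(P);c,s=np.cos(p[2]),np.sin(p[2]);return np.c_[p[0]+c*P[:,0]-s*P[:,1],p[1]+s*P[:,0]+c*P[:,1],P[:,2]]
if __name__=='__main__':
    f=lambda p:np.r_[(w2p(T,tw(p,Pt))-Ut).ravel(),(w2p(S,tw(p,Ps))-Us).ravel()]
    for g,l in((f,'both'),(lambda p:f(p)[:16],'top'),(lambda p:f(p)[16:],'scene')):
        r=least_squares(g,[.7,0,0],loss='soft_l1'); print(l,r.x,np.degrees(r.x[2])); print(np.round(g(r.x).reshape(-1,2),1).tolist())
    r=least_squares(f,[.7,0,0],loss='soft_l1'); np.save('cook.npy',r.x)
    K=tw(r.x,[[-.055,-.179,.122],[-.157,0,.126],[.11,0,.124]]);print(K)
    a=atz(T,kt([[222,200],[250,135]]),.133);b=atz(S,ks([[535,153],[592,127]]),.133);print(a,b)
    d=a[1]-K[0];print('ptr top',np.arctan2(d[1],d[0])-r.x[2], 'line',np.arctan2(*(a[1]-a[0])[[1,0]])-r.x[2],'scene',np.arctan2(*(b[0]-b[1])[[1,0]])-r.x[2],np.arctan2(*(b[0]-K[0])[[1,0]])-r.x[2])
    # depth checks
    print('depths deck',depth(T,cv([[620,200]])),'bar',depth(T,cv([[300,549]])),'spoon,tub,can,bowl',depth(T,[[306,226],[262,172],[262,124],[480,178],[320,268],[338,245]]))
E
python3 fit.py
```

```text
both [ 0.66402682 -0.04043827 -0.0062354 ] -0.35726213722863365
[[0.0, 0.4], [-0.3, 0.3], [-0.1, 0.6], [-0.3, -0.0], [1.4, -1.4], [1.7, 1.7], [-0.6, -0.0], [0.7, 0.2], [-0.1, 1.0], [0.0, 1.1], [-0.3, 1.2], [0.7, 1.3], [-0.1, -1.7]]
top [ 0.66416804 -0.03969297 -0.002771  ] -0.15876682344482218
[[-0.2, 0.1], [-0.5, -0.0], [-0.4, 0.2], [-0.5, -0.4], [0.9, -1.8], [1.6, 1.3], [-0.7, 0.0], [0.7, 0.1]]
scene [ 0.66254952 -0.04261017 -0.00929913] -0.5328008739688991
[[-0.2, 0.1], [-0.0, 0.1], [-0.3, 0.3], [0.7, 0.4], [-0.1, -2.5]]
[[ 0.60791176 -0.21909184  0.122     ]
 [ 0.50702987 -0.03945932  0.126     ]
 [ 0.77402468 -0.04112416  0.124     ]]
[[ 0.60803054 -0.21955862  0.133     ]
 [ 0.6281443  -0.22862195  0.133     ]] [[ 0.62395427 -0.22779547  0.133     ]
 [ 0.60580616 -0.21979625  0.133     ]]
ptr top -0.4339676784970005 line -0.41712049098543974 scene -0.4089197432845188 -0.4908583272296008
depths deck [[ 0.70971153 -0.21677323  0.10984327]] bar [[ 0.50864475 -0.03486412  0.13228351]] spoon,tub,can,bowl [[ 0.47579378  0.04680415  0.01006576]
 [ 0.62220136  0.17061173 -0.00177484]
 [ 0.72598871  0.15214015  0.14850808]
 [ 0.61205829 -0.42979557  0.00977355]
 [ 0.36293378  0.00752832  0.01053984]
 [ 0.42507221 -0.04057577  0.00287695]]
```

The bar lies at about -24.3° in world and the knob reads about 1.47. The tool yaw already matches. Next I move above the knob.

>>> {"api": "step_arm", "payload": {
  "targets": [
    [[-0.072,-0.055,0],[0,0,0]],
    [[-0.143,-0.111,0],[0,0,0]],
    [[-0.215,-0.166,0],[0,0,0]],
    [[-0.286,-0.222,0],[0,0,0]],
    [[-0.358,-0.277,0],[0,0,0]],
    [[-0.43,-0.332,0],[0,0,0]],
    [[-0.501,-0.388,0],[0,0,0]],
    [[-0.573,-0.443,0],[0,0,0]],
    [[-0.644,-0.499,0],[0,0,0]],
    [[-0.716,-0.554,0],[0,0,0]]
  ],
  "jaw": 32,
  "grip_force": 30
}}

```text
time_s: 0.93
position: [0.3543, 0.2595, 0.198]
tool_rot: [[-0.911, 0.413, -0.0], [0.413, 0.911, -0.0], [0.0, -0.0, -1.0]]
ft_force: [-0.5, 0.3, -0.5]
grip_width: 0.032
gripper_force: 0.0
```

>>> {"api": "step_arm", "payload": {
  "targets": [
    [[-0.072,-0.055,0],[0,0,0]],
    [[-0.143,-0.111,0],[0,0,0]],
    [[-0.215,-0.166,0],[0,0,0]],
    [[-0.286,-0.222,0],[0,0,0]],
    [[-0.358,-0.277,0],[0,0,0]],
    [[-0.43,-0.332,0],[0,0,0]],
    [[-0.501,-0.388,0],[0,0,0]],
    [[-0.573,-0.443,0],[0,0,0]],
    [[-0.644,-0.499,0],[0,0,0]],
    [[-0.716,-0.554,0],[0,0,0]]
  ]
}}

```text
time_s: 1.77
position: [0.4813, 0.0194, 0.198]
tool_rot: [[-0.911, 0.413, -0.001], [0.413, 0.911, 0.0], [0.001, -0.0, -1.0]]
ft_force: [0.5, -0.2, -0.6]
grip_width: 0.0318
gripper_force: 0.0
```

>>> {"api": "step_arm", "payload": {
  "targets": [
    [[-0.072,-0.055,0],[0,0,0]],
    [[-0.143,-0.111,0],[0,0,0]],
    [[-0.215,-0.166,0],[0,0,0]],
    [[-0.286,-0.222,0],[0,0,0]],
    [[-0.358,-0.277,0],[0,0,0]],
    [[-0.43,-0.332,0],[0,0,0]],
    [[-0.501,-0.388,0],[0,0,0]],
    [[-0.573,-0.443,0],[0,0,0]],
    [[-0.644,-0.499,0],[0,0,0]],
    [[-0.716,-0.554,0],[0,0,0]]
  ]
}}

```text
time_s: 2.6
position: [0.6083, -0.2205, 0.1977]
tool_rot: [[-0.911, 0.413, -0.001], [0.413, 0.911, 0.001], [0.001, 0.0, -1.0]]
ft_force: [0.3, 0.6, 0.7]
grip_width: 0.0321
gripper_force: 0.0
```

>>> {"api": "step_arm", "payload": {
  "targets": [
    [[0,0.002,0.05],[0,0,0]],
    [[0,0.004,0.1],[0,0,0]],
    [[0,0.004,0.14],[0,0,0]],
    [[0,0.004,0.18],[0,0,0]],
    [[0,0.004,0.21],[0,0,0]],
    [[0,0.004,0.24],[0,0,0]],
    [[0,0.004,0.26],[0,0,0]],
    [[0,0.004,0.272],[0,0,0]],
    [[0,0.004,0.272],[0,0,0]]
  ]
}}

```text
time_s: 3.35
position: [0.6084, -0.2182, 0.116]
tool_rot: [[-0.911, 0.413, -0.001], [0.413, 0.911, 0.001], [0.001, 0.0, -1.0]]
ft_force: [0.3, -0.2, 0.2]
grip_width: 0.032
gripper_force: 0.0
```

>>> {"api": "step_arm", "payload": {
  "targets": [
    [[0,0,0],[0,0,0]],
    [[0,0,0],[0,0,0]],
    [[0,0,0],[0,0,0]],
    [[0,0,0],[0,0,0]],
    [[0,0,0],[0,0,0]],
    [[0,0,0],[0,0,0]]
  ],
  "jaw": 0,
  "grip_force": 25
}}

```text
time_s: 3.85
position: [0.6086, -0.2183, 0.1168]
tool_rot: [[-0.911, 0.413, 0.0], [0.413, 0.911, -0.0], [-0.0, -0.0, -1.0]]
ft_force: [0.5, 0.5, -0.3]
grip_width: 0.0001
gripper_force: 0.0
```

```bash
python3 - <<'E'
from h import *
o=[]
for n,p in(('top',(411,175)),('scene',(226,155))):
    im=get_image(n); u,v=p; a=im['img'][v-40:v+40,u-40:u+40,::-1]; o.append(cv2.resize(a,(400,400),interpolation=cv2.INTER_CUBIC))
    print(n,w2p(im,[env.observe()['position'],[.608,-.219,.122]]))
cv2.imwrite('pics/miss.png',cv2.hconcat(o)); print(env.observe()['grip_width'],env.observe()['position'],env.observe()['wrist_torque'])
E
```

```text
top [[411.74898662 174.87703466]
 [412.45106289 174.95240369]]
scene [[225.89208054 155.65177232]
 [225.42585565 154.00873043]]
-0.00030458191464212804 [ 0.60859492 -0.21829855  0.11668084] [ 0.03423493  0.01898543 -0.04064323]
```

View pics/miss.png

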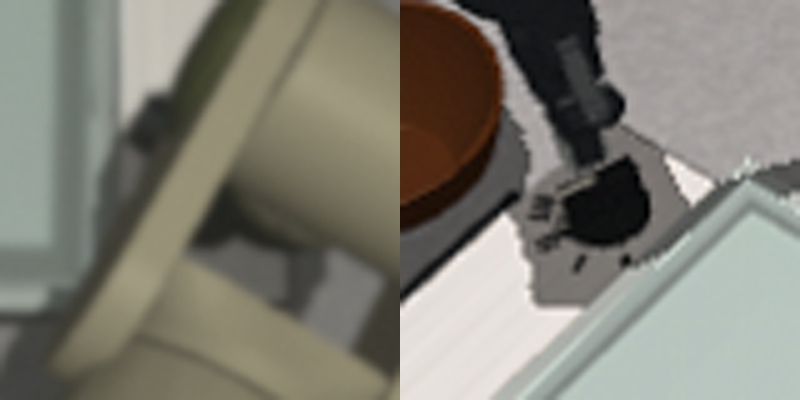

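```bash
python3 - <<'E'
from h import *
import pickle
im=get_image('scene'); S=pickle.load(open('scene0.pkl','rb'))
f=lambda p:(np.array(p,float)-[400,0]+.5)/5-.5+[186,115]
P=[[570,20],[585,80],[575,150],[590,150],[600,160],[575,190],[600,180],[625,165],[610,200],[640,200],[600,235],[560,280]]
print(np.c_[P,f(P).round(),depth(im,f(P)).round(3),depth(S,f(P)).round(3)])
E
```

```text
[[ 5.70e+02  2.00e+01  2.20e+02  1.19e+02  6.19e-01 -1.85e-01  2.74e-01
   4.53e-01 -4.19e-01  1.00e-03]
 [ 5.85e+02  8.00e+01  2.23e+02  1.31e+02  6.28e-01 -1.74e-01  2.51e-01
   4.88e-01 -3.72e-01  6.00e-03]
 [ 5.75e+02  1.50e+02  2.21e+02  1.45e+02  6.19e-01 -2.11e-01  1.73e-01
   5.85e-01 -2.61e-01  1.08e-01]
 [ 5.90e+02  1.50e+02  2.24e+02  1.45e+02  6.13e-01 -2.07e-01  1.70e-01
   5.81e-01 -2.53e-01  1.09e-01]
 [ 6.00e+02  1.60e+02  2.26e+02  1.47e+02  6.05e-01 -2.14e-01  1.51e-01
   5.82e-01 -2.47e-01  1.06e-01]
 [ 5.75e+02  1.90e+02  2.21e+02  1.53e+02  6.17e-01 -2.23e-01  1.34e-01
   6.17e-01 -2.23e-01  1.34e-01]
 [ 6.00e+02  1.80e+02  2.26e+02  1.51e+02  6.05e-01 -2.18e-01  1.33e-01
   6.06e-01 -2.17e-01  1.34e-01]
 [ 6.25e+02  1.65e+02  2.31e+02  1.48e+02  5.91e-01 -2.15e-01  1.33e-01
   5.91e-01 -2.14e-01  1.34e-01]
 [ 6.10e+02  2.00e+02  2.28e+02  1.55e+02  6.05e-01 -2.15e-01  1.19e-01
   6.05e-01 -2.15e-01  1.20e-01]
 [ 6.40e+02  2.00e+02  2.34e+02  1.55e+02  5.93e-01 -2.08e-01  1.12e-01
   5.93e-01 -2.08e-01  1.12e-01]
 [ 6.00e+02  2.35e+02  2.26e+02  1.62e+02  6.21e-01 -2.08e-01  1.14e-01
   6.21e-01 -2.09e-01  1.12e-01]
 [ 5.60e+02  2.80e+02  2.18e+02  1.71e+02  6.51e-01 -2.09e-01  1.08e-01
   6.50e-01 -2.11e-01  1.06e-01]]
```

```bash
python3 - <<'E'
from h import *
im=get_image('scene')
for v in range(139,156):
    uv=[[u,v] for u in (219,221,223,225,227,229)]
    print(v,[tuple((1000*p).round().astype(int)) for p in depth(im,uv)])
s=env.observe();print(s['position'],s['ft_force'],s['q'],s['grip_width'])
E
```

```text
139 [(np.int64(643), np.int64(-174), np.int64(239)), (np.int64(642), np.int64(-168), np.int64(242)), (np.int64(639), np.int64(-166), np.int64(240)), (np.int64(635), np.int64(-165), np.int64(237)), (np.int64(627), np.int64(-168), np.int64(227)), (np.int64(615), np.int64(-178), np.int64(210))]
140 [(np.int64(645), np.int64(-173), np.int64(238)), (np.int64(643), np.int64(-168), np.int64(239)), (np.int64(639), np.int64(-167), np.int64(237)), (np.int64(628), np.int64(-175), np.int64(221)), (np.int64(618), np.int64(-182), np.int64(207)), (np.int64(561), np.int64(-253), np.int64(108))]
141 [(np.int64(639), np.int64(-183), np.int64(222)), (np.int64(643), np.int64(-169), np.int64(235)), (np.int64(632), np.int64(-178), np.int64(220)), (np.int64(603), np.int64(-212), np.int64(171)), (np.int64(566), np.int64(-256), np.int64(108)), (np.int64(563), np.int64(-252), np.int64(107))]
142 [(np.int64(638), np.int64(-185), np.int64(217)), (np.int64(637), np.int64(-179), np.int64(220)), (np.int64(612), np.int64(-208), np.int64(178)), (np.int64(609), np.int64(-205), np.int64(177)), (np.int64(569), np.int64
[... 3377 characters left out ...]
), np.int64(133)), (np.int64(617), np.int64(-216), np.int64(133)), (np.int64(611), np.int64(-216), np.int64(127)), (np.int64(607), np.int64(-214), np.int64(124)), (np.int64(604), np.int64(-210), np.int64(124))]
155 [(np.int64(624), np.int64(-223), np.int64(131)), (np.int64(620), np.int64(-221), np.int64(129)), (np.int64(616), np.int64(-219), np.int64(126)), (np.int64(612), np.int64(-217), np.int64(123)), (np.int64(608), np.int64(-214), np.int64(121)), (np.int64(602), np.int64(-214), np.int64(116))]
[ 0.60859028 -0.21827873  0.11665438] [-0.42617206  0.39236496 -0.37337132] [-3.02023145e+01  3.50329232e+01  6.50167803e+01  1.18709510e-03
  7.99466394e+01 -9.58071675e+01] 3.249169350946048e-05
```

The picture shows the shut fingertips ending at about z 0.150, just above the bar. They are about 33 mm higher than the reported TCP, so they closed above the bar. I'll open, go lower in a guarded way, and check.

>>> {"api": "step_arm", "payload": {
  "targets": [
    [[0,0,0],[0,0,0]],
    [[0,0,0],[0,0,0]],
    [[0,0,0],[0,0,0]],
    [[0,0,0],[0,0,0]],
    [[0,0,0.02],[0,0,0]],
    [[0,0,0.04],[0,0,0]],
    [[0,0,0.06],[0,0,0]],
    [[0,0,0.08],[0,0,0]],
    [[0,0,0.09],[0,0,0]],
    [[0,0,0.09],[0,0,0]]
  ],
  "jaw": 32
}}

```text
time_s: 4.88
position: [0.6082, -0.218, 0.0885]
tool_rot: [[-0.911, 0.413, -0.002], [0.413, 0.911, 0.001], [0.002, 0.0, -1.0]]
ft_force: [-0.8, 0.5, -0.1]
grip_width: 0.0322
gripper_force: 0.0
```

```bash
python3 - <<'E'
from h import *
im=get_image('scene'); a=im['img'][115:195,186:266,::-1]; cv2.imwrite('pics/low.png',cv2.resize(a,(480,480),interpolation=cv2.INTER_CUBIC))
for v in range(142,166,2):
    print(v,[tuple(int(x) for x in (1000*p).round()) for p in depth(im,[[u,v] for u in range(216,236,2)])])
E
```

```text
142 [(632, -205, 199), (628, -203, 196), (625, -201, 194), (621, -199, 192), (636, -169, 226), (632, -168, 223), (630, -164, 224), (628, -159, 225), (624, -157, 222), (499, -318, 0)]
144 [(635, -204, 195), (630, -203, 191), (627, -200, 191), (642, -170, 224), (640, -167, 224), (637, -163, 224), (634, -161, 222), (632, -157, 223), (627, -155, 220), (564, -233, 108)]
146 [(541, -350, 1), (632, -202, 187), (630, -199, 186), (645, -168, 222), (643, -164, 222), (640, -161, 221), (636, -159, 219), (631, -159, 215), (628, -157, 212), (567, -231, 105)]
148 [(546, -347, -1), (611, -238, 135), (632, -197, 183), (642, -175, 207), (644, -164, 217), (640, -163, 214), (635, -163, 209), (629, -164, 203), (625, -162, 200), (572, -227, 105)]
150 [(604, -260, 106), (612, -239, 128), (630, -203, 170), (640, -181, 195), (644, -168, 207), (638, -168, 201), (633, -168, 197), (629, -166, 194), (623, -167, 187), (578, -222, 106)]
152 [(609, -255, 107), (620, -229, 135), (617, -225, 134), (636, -189, 178), (642, -172, 196), (637, -172, 190), (628, -178, 177), (625, -175, 177), (621, -172, 175), (588, -209, 1
[... 414 characters left out ...]
, (626, -220, 124), (622, -218, 121), (625, -204, 134), (627, -194, 143), (622, -194, 138), (618, -191, 136), (610, -195, 125), (599, -201, 110)]
160 [(627, -238, 104), (629, -227, 114), (628, -220, 117), (622, -220, 112), (627, -204, 129), (628, -195, 136), (622, -195, 130), (611, -204, 112), (608, -199, 113), (603, -198, 108)]
162 [(633, -232, 107), (631, -227, 108), (630, -220, 113), (627, -215, 113), (624, -212, 112), (620, -209, 111), (618, -204, 111), (616, -199, 113), (611, -197, 109), (606, -196, 105)]
164 [(637, -228, 106), (635, -223, 107), (632, -220, 106), (630, -214, 108), (627, -210, 109), (625, -205, 110), (622, -201, 110), (618, -199, 107), (614, -196, 105), (611, -193, 104)]
```

View pics/low.png

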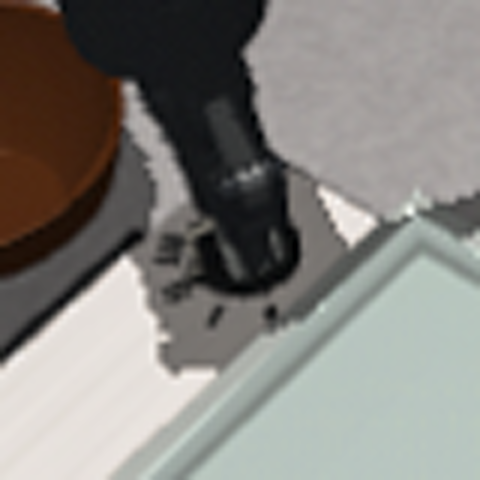

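The near finger now stands in front of the bar, with its tip at about z 0.128 (crop pixel ~(260,270)). I go 6 mm lower and close.

>>> {"api": "step_arm", "payload": {
  "targets": [
    [[0,0,0.01],[0,0,0]],
    [[0,0,0.02],[0,0,0]],
    [[0,0,0.02],[0,0,0]]
  ]
}}

```text
time_s: 5.18
position: [0.6084, -0.2182, 0.0831]
tool_rot: [[-0.911, 0.413, -0.001], [0.413, 0.911, 0.0], [0.001, 0.0, -1.0]]
ft_force: [-0.5, 1.5, 0.0]
grip_width: 0.0322
gripper_force: 0.0
```

>>> {"api": "step_arm", "payload": {
  "targets": [
    [[0,0,0],[0,0,0]],
    [[0,0,0],[0,0,0]],
    [[0,0,0],[0,0,0]],
    [[0,0,0],[0,0,0]],
    [[0,0,0],[0,0,0]],
    [[0,0,0],[0,0,0]]
  ],
  "jaw": 0,
  "grip_force": 25
}}

```text
time_s: 5.68
position: [0.608, -0.2193, 0.0839]
tool_rot: [[-0.911, 0.413, -0.001], [0.413, 0.911, -0.002], [0.0, -0.002, -1.0]]
ft_force: [-4.0, -4.9, 0.4]
grip_width: 0.0113
gripper_force: 27.5
```

>>> {"api": "step_arm", "payload": {
  "targets": [
    [[-0.001,-0.005,0],[0,0,-0.05]],
    [[-0.001,-0.005,0],[0,0,-0.15]],
    [[-0.001,-0.005,0],[0,0,-0.27]],
    [[-0.001,-0.005,0],[0,0,-0.39]],
    [[-0.001,-0.005,0],[0,0,-0.51]],
    [[-0.001,-0.005,0],[0,0,-0.63]],
    [[-0.001,-0.005,0],[0,0,-0.75]],
    [[-0.001,-0.005,0],[0,0,-0.86]],
    [[-0.001,-0.005,0],[0,0,-0.94]],
    [[-0.001,-0.005,0],[0,0,-0.98]]
  ]
}}

```text
time_s: 6.52
position: [0.608, -0.218, 0.0839]
tool_rot: [[-0.94, -0.341, -0.001], [-0.341, 0.94, 0.003], [-0.0, 0.003, -1.0]]
ft_force: [-1.8, 7.1, 3.2]
grip_width: 0.0112
gripper_force: 27.9
```

>>> {"api": "step_arm", "payload": {
  "targets": [
    [[0,0,0],[0,0,0]],
    [[0,0,0],[0,0,0]],
    [[0,0,0],[0,0,0]]
  ]
}}

```text
time_s: 6.77
position: [0.608, -0.218, 0.0839]
tool_rot: [[-0.941, -0.338, -0.001], [-0.338, 0.941, 0.003], [-0.0, 0.003, -1.0]]
ft_force: [-0.8, 7.2, 2.4]
grip_width: 0.0114
gripper_force: 27.9
```

```bash
python3 -c "
from h import *
s=env.observe();R=s['tool_rot'];print(np.degrees(np.arctan2(R[1,1],R[0,1]))-90,s['ft_force'],s['wrist_torque'],s['position'])"
```

```text
19.748471516720954 [-0.79813203  7.2273646   2.37808532] [1.25909564 0.26606056 0.02997051] [ 0.6079572  -0.21797405  0.08385831]
```

>>> {"api": "step_arm", "payload": {
  "targets": [
    [[0,0,0],[0,0,0]],
    [[0,0,0],[0,0,0]],
    [[0,0,0],[0,0,0]],
    [[0,0,0],[0,0,0]],
    [[0,0,-0.03],[0,0,0]],
    [[0,0,-0.08],[0,0,0]],
    [[0,0,-0.16],[0,0,0]],
    [[0,0,-0.25],[0,0,0]],
    [[0,0,-0.33],[0,0,0]],
    [[0,0,-0.38],[0,0,0]]
  ],
  "jaw": 34
}}

```text
time_s: 7.6
position: [0.6088, -0.2202, 0.2014]
tool_rot: [[-0.941, -0.337, 0.004], [-0.337, 0.941, -0.002], [-0.003, -0.003, -1.0]]
ft_force: [0.5, 0.3, 0.2]
grip_width: 0.0341
gripper_force: 0.0
```

>>> {"api": "step_arm", "payload": {
  "targets": [
    [[0.01,0.06,0],[0,0,0.09]],
    [[0.025,0.15,0],[0,0,0.2]],
    [[0.04,0.24,0],[0,0,0.32]],
    [[0.055,0.33,0],[0,0,0.44]],
    [[0.07,0.42,0],[0,0,0.56]],
    [[0.085,0.51,0],[0,0,0.68]],
    [[0.1,0.6,0],[0,0,0.8]],
    [[0.117,0.681,0],[0,0,0.9]]
  ]
}}

```text
time_s: 8.27
position: [0.5055, -0.0381, 0.1984]
tool_rot: [[-0.933, 0.359, 0.001], [0.359, 0.933, -0.0], [-0.001, 0.0, -1.0]]
ft_force: [-0.2, -0.2, 0.4]
grip_width: 0.0341
gripper_force: 0.0
```

>>> {"api": "step_arm", "payload": {
  "targets": [
    [[0,0,0],[0,0,0.13]],
    [[0,0,0],[0,0,0.26]],
    [[0,0,0],[0,0,0.39]],
    [[0,0,0],[0,0,0.52]],
    [[0,0,0],[0,0,0.65]],
    [[0,0,0],[0,0,0.78]],
    [[0,0,0],[0,0,0.9]]
  ]
}}

```text
time_s: 8.85
position: [0.5064, -0.0394, 0.1984]
tool_rot: [[-0.476, 0.88, 0.001], [0.88, 0.476, -0.0], [-0.001, 0.001, -1.0]]
ft_force: [-0.0, -0.8, -1.1]
grip_width: 0.0342
gripper_force: 0.0
```

>>> {"api": "step_arm", "payload": {
  "targets": [
    [[0,0,0],[0,0,0.13]],
    [[0,0,0],[0,0,0.26]],
    [[0,0,0],[0,0,0.39]],
    [[0,0,0],[0,0,0.52]],
    [[0,0,0],[0,0,0.62]],
    [[0,0,0],[0,0,0.647]],
    [[0,0,0],[0,0,0.647]]
  ]
}}

```text
time_s: 9.43
position: [0.5064, -0.0393, 0.1982]
tool_rot: [[0.006, 1.0, 0.001], [1.0, -0.006, -0.0], [-0.0, 0.001, -1.0]]
ft_force: [0.9, 0.2, -0.2]
grip_width: 0.0342
gripper_force: 0.0
```

```bash
python3 - <<'E'
from h import *
o=[]
for n,(u,v) in(('top',(411,175)),('scene',(226,160))):
    im=get_image(n); a=im['img'][v-25:v+25,u-25:u+25,::-1]; o.append(cv2.resize(a,(400,400),interpolation=cv2.INTER_CUBIC))
cv2.imwrite('pics/kn2.png',cv2.hconcat(o))
im=get_image('scene'); s=env.observe(); R=s['tool_rot']; print(s['position'],np.degrees(np.arctan2(R[1,1],R[0,1])))
# handle points
p=cook=np.load('cook.npy')
u0,v0=w2p(im,[[.507,-.0395,.126]])[0];print(u0,v0)
vs,us=np.mgrid[130:200,260:350]; uv=np.c_[us.ravel(),vs.ravel()]
D=depth(im,uv); c,s_=np.cos(p[2]),np.sin(p[2]); L=(D[:,:2]-p[:2])@np.array([[c,-s_],[s_,c]])
k=(abs(L[:,0]+.157)<.02)&(abs(L[:,1])<.08)&(D[:,2]>.1)&(D[:,2]<.16)
print(k.sum(),'local x',np.percentile(L[k,0],[5,50,95]),'y',L[k,1].min(),L[k,1].max(),'z',np.percentile(D[k,2],[5,50,95]))
E
```

```text
[ 0.50633229 -0.03927201  0.19786683] -0.3080839933480483
307.9237685045106 159.4350823229907
318 local x [-0.16102398 -0.15270444 -0.14071823] y -0.062306986538836026 0.06257182857197864 z [0.12580368 0.1314651  0.13467541]
```

View pics/kn2.png

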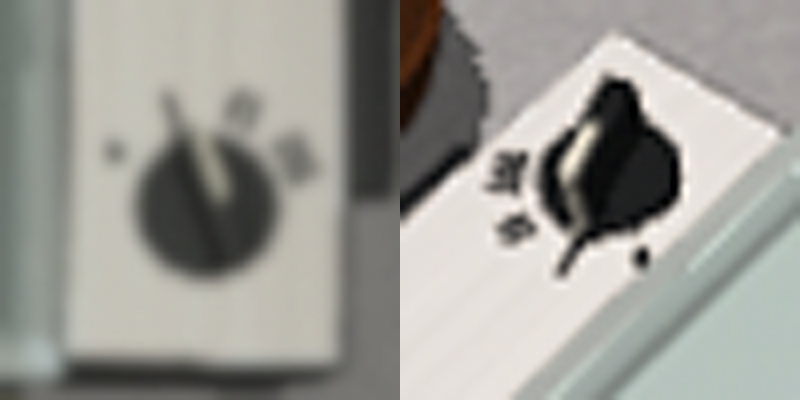

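The pointer now faces the single bar in both views. In the top crop the white line runs from (198,135) to (226,198). I'll compute the angle.

```bash
python3 - <<'E'
from fit import *
p=np.load('cook.npy')
kt=lambda q:(np.array(q,float)+.5)/8-.5+[386,150]; ks=lambda q:(np.array(q,float)-[400,0]+.5)/8-.5+[201,135]
a=atz(T,kt([[198,135],[226,198]]),.133); b=atz(S,ks([[572,178],[596,126]]),.133)
an=lambda d:np.arctan2(d[1],d[0])-p[2]
print(a,b,'val top',1.05-an(a[0]-a[1]),'scene',1.05-an(b[0]-b[1]))
# colour-weighted line fit: bright pixels on knob bar
for im,z,n in((get_image('top'),.133,'top'),(get_image('scene'),.133,'scene')):
    vs,us=np.mgrid[0:400,0:640];g=im['img'].min(2).astype(float)
    c=w2p(im,[[.608,-.2195,.133]])[0]; m=np.hypot(us-c[0],vs-c[1])<12
    uv=np.c_[us[m],vs[m]]; P=atz(im,uv,z); w=g[m]; r=np.hypot(*(P[:,:2]-[.608,-.2195]).T)
    k=(r<.0175)&(w>95); k2=P[k]
    q=k2[:,:2]; W=(w[k]-80)[:,None]; mu=(q*W).sum(0)/W.sum(); u,s,v=np.linalg.svd((q-mu)*W**.5); d=v[0]*np.sign(v[0][0])
    print(n,k.sum(),mu,s,'val',1.05-an(d),'from axis',1.05-an(mu-[.608,-.2195]))
E
```

```text
[[ 0.62790412 -0.21151572  0.133     ]
 [ 0.60865276 -0.2201569   0.133     ]] [[ 0.62469772 -0.21176033  0.133     ]
 [ 0.60529718 -0.21976353  0.133     ]] val top 0.6218585124901426 scene 0.6525081376396564
top 26 [ 0.61625229 -0.22160159] [0.271516   0.12679641] val -0.07354462461099542 from axis 1.2931308118421982
scene 51 [ 0.61093003 -0.22736298] [0.6049307  0.34149413] val 0.38408286521711277 from axis 2.2578642209428663
```

The tool yaw at release gives a knob value of 0.70. The pixel reading agrees within its roughly ±0.05 resolution. Next I descend on the handle bar.

>>> {"api": "step_arm", "payload": {
  "targets": [
    [[0,0.001,0.05],[0,0,0]],
    [[0,0.001,0.12],[0,0,0]],
    [[0,0.001,0.19],[0,0,0]],
    [[0,0.001,0.25],[0,0,0]],
    [[0,0.001,0.3],[0,0,0]],
    [[0,0.001,0.34],[0,0,0]],
    [[0,0.001,0.37],[0,0,0]],
    [[0,0.001,0.39],[0,0,0]],
    [[0,0.001,0.4],[0,0,0]],
    [[0,0.001,0.4],[0,0,0]]
  ]
}}

```text
time_s: 10.52
position: [0.5066, -0.0393, 0.0774]
tool_rot: [[0.007, 1.0, -0.0], [1.0, -0.007, 0.0], [0.0, -0.0, -1.0]]
ft_force: [-0.6, -0.2, 0.4]
grip_width: 0.0338
gripper_force: 0.0
```

>>> {"api": "step_arm", "payload": {
  "targets": [
    [[0,0,0],[0,0,0]],
    [[0,0,0],[0,0,0]],
    [[0,0,0],[0,0,0]],
    [[0,0,0],[0,0,0]],
    [[0,0,0],[0,0,0]],
    [[0,0,0],[0,0,0]]
  ],
  "jaw": 0,
  "grip_force": 30
}}

```text
time_s: 11.02
position: [0.5066, -0.0393, 0.0779]
tool_rot: [[0.007, 1.0, 0.0], [1.0, -0.007, -0.0], [-0.0, 0.0, -1.0]]
ft_force: [-2.6, -0.7, 3.1]
grip_width: 0.0125
gripper_force: 30.3
```

```bash
python3 - <<'E'
from h import *
im=get_image('scene'); a=im['img'][100:220,220:380,::-1]; cv2.imwrite('pics/grip.png',cv2.resize(a,(640,480),interpolation=cv2.INTER_CUBIC))
print(env.observe()['position'],env.observe()['ft_force'])
E
```

```text
[ 0.50657591 -0.03934914  0.07784898] [-1.71623602  0.49136872  3.48259829]
```

View pics/grip.png

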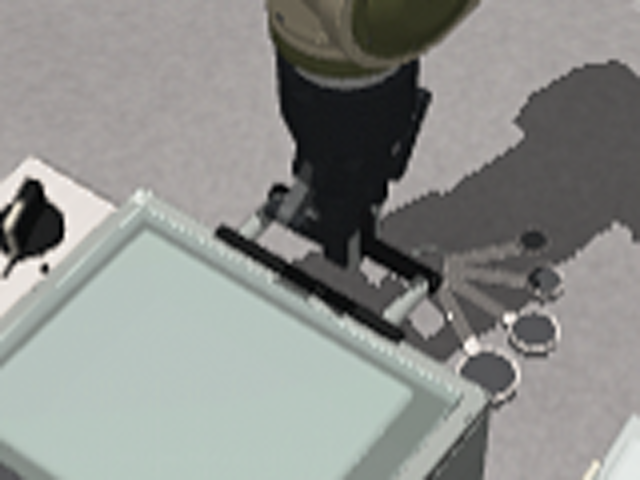

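```bash
python3 - <<'E'
from h import *
im=get_image('scene')
for v in range(158,171):
    print(v,[tuple(int(x) for x in (1000*p).round()) for p in depth(im,[[u,v] for u in range(302,314,2)])])
E
```

```text
158 [(545, -28, 178), (530, -33, 159), (528, -29, 160), (523, -27, 157), (506, -34, 135), (500, -32, 130)]
159 [(542, -30, 170), (535, -29, 164), (529, -29, 158), (520, -29, 148), (508, -33, 133), (505, -29, 133)]
160 [(545, -28, 171), (538, -27, 165), (523, -33, 145), (520, -30, 144), (509, -31, 132), (508, -26, 134)]
161 [(543, -30, 164), (539, -26, 163), (523, -33, 141), (520, -29, 141), (510, -31, 129), (509, -26, 132)]
162 [(545, -28, 164), (527, -36, 140), (523, -34, 136), (521, -29, 138), (513, -29, 130), (512, -24, 133)]
163 [(545, -28, 160), (527, -37, 135), (522, -34, 132), (520, -30, 132), (513, -29, 126), (512, -24, 129)]
164 [(526, -43, 126), (526, -37, 129), (522, -34, 128), (520, -30, 129), (438, -85, 2), (513, -23, 127)]
165 [(525, -44, 120), (528, -36, 129), (523, -34, 125), (519, -31, 123), (438, -85, -2), (514, -22, 124)]
166 [(457, -99, 3), (527, -37, 123), (523, -34, 121), (520, -30, 120), (442, -82, -1), (441, -76, 4)]
167 [(460, -97, 2), (455, -93, 1), (523, -34, 117), (520, -30, 117), (444, -81, -1), (443, -74, 2)]
168 [(462, -95, 2), (457, -92, 0), (455, -87, 1), (451, -83, -1), (448, -78, 0), (446, -73, 2)]
169 [(464, -94, 0), (461, -89, 1), (457, -85, 0), (454, -80, 0), (449, -77, -2), (450, -70, 3)]
170 [(467, -92, 1), (464, -87, 1), (460, -83, -1), (456, -79, -2), (455, -73, 2), (450, -69, 0)]
```

The tips are only about 11 mm below the bar's centre, so I reopen, go 7 mm lower and regrip.

>>> {"api": "step_arm", "payload": {
  "targets": [
    [[0,0,0],[0,0,0]],
    [[0,0,0],[0,0,0]],
    [[0,0,0],[0,0,0]],
    [[0,0,0.01],[0,0,0]],
    [[0,0,0.023],[0,0,0]],
    [[0,0,0.023],[0,0,0]]
  ],
  "jaw": 32
}}

```text
time_s: 11.62
position: [0.5062, -0.0391, 0.0698]
tool_rot: [[0.007, 1.0, -0.001], [1.0, -0.007, 0.0], [0.0, -0.001, -1.0]]
ft_force: [-0.2, 0.2, -0.5]
grip_width: 0.0321
gripper_force: 0.0
```

>>> {"api": "step_arm", "payload": {
  "targets": [
    [[0,0,0],[0,0,0]],
    [[0,0,0],[0,0,0]],
    [[0,0,0],[0,0,0]],
    [[0,0,0],[0,0,0]],
    [[0,0,0],[0,0,0]],
    [[0,0,0],[0,0,0]]
  ],
  "jaw": 0,
  "grip_force": 30
}}

```text
time_s: 12.12
position: [0.5065, -0.0392, 0.0707]
tool_rot: [[0.007, 1.0, -0.0], [1.0, -0.007, 0.0], [0.0, -0.0, -1.0]]
ft_force: [-1.3, -0.1, 0.1]
grip_width: 0.0132
gripper_force: 29.2
```

```bash
python3 - <<'E'
from h import *
s=env.observe();x0,z0=s['position'][[0,2]];print(s['position'],s['ft_force'],s['grip_width'])
f=lambda t:np.array([-.267*np.cos(t)+.002*np.sin(t),.267*np.sin(t)+.002*np.cos(t)])
for t in list(np.arange(.1,.81,.1))+[.84,.87,.9,.73,.74]: d=f(t)-f(0); print(round(t,2),'frac',(d/.3*[1,-1]).round(3),'abs',x0+d[0],z0+d[1])
E
```

```text
[ 0.50653611 -0.03923291  0.07070234] [-1.25491229 -0.05865185  0.07881386] 0.013247837586618382
0.1 frac [ 0.005 -0.089] abs 0.5080696621801524 0.09734786847936228
0.2 frac [ 0.019 -0.177] abs 0.5122556698540701 0.12370718238206693
0.3 frac [ 0.042 -0.263] abs 0.5190523052928775 0.149516906060932
0.4 frac [ 0.073 -0.346] abs 0.5283916587619386 0.17451915728851858
0.5 frac [ 0.112 -0.426] abs 0.5401804145285705 0.19846412183520604
0.6 frac [ 0.159 -0.501] abs 0.5543007832419975 0.2211125495303969
0.7 frac [ 0.214 -0.572] abs 0.5706116788456086 0.24223814477113564
0.8 frac [ 0.275 -0.636] abs 0.5889501282621975 0.26162982759297004
0.84 frac [ 0.301 -0.661] abs 0.5968128192164041 0.26885697658800517
0.87 frac [ 0.321 -0.678] abs 0.6028960772370623 0.274067817184393
0.9 frac [ 0.342 -0.695] abs 0.6091328997670792 0.27909384271118254
0.73 frac [ 0.231 -0.592] abs 0.5759082813200186 0.24824687925478017
0.74 frac [ 0.237 -0.598] abs 0.5777135781185478 0.250214147426277
```

>>> {"api": "step_arm", "payload": {
  "targets": [
    [[0,0,-0.02],[0,0,0]],
    [[0,0.002,-0.053],[0,0,0]],
    [[0,0.005,-0.089],[0,0,0]],
    [[0,0.009,-0.124],[0,0,0]],
    [[0,0.014,-0.155],[0,0,0]],
    [[0,0.022,-0.194],[0,0,0]],
    [[0,0.032,-0.23],[0,0,0]],
    [[0,0.042,-0.263],[0,0,0]],
    [[0,0.054,-0.297],[0,0,0]],
    [[0,0.073,-0.346],[0,0,0]]
  ]
}}

```text
time_s: 12.95
position: [0.5272, -0.0395, 0.1747]
tool_rot: [[0.007, 1.0, -0.004], [1.0, -0.007, -0.0], [-0.0, -0.004, -1.0]]
ft_force: [-0.9, -1.8, -2.0]
grip_width: 0.0128
gripper_force: 29.3
```

```bash
cat > lid.py <<'E'
from h import *
from scipy.optimize import minimize_scalar
s=env.observe();print(s['position'],s['ft_force'],s['grip_width'],s['gripper_force'])
p=np.load('cook.npy');im=get_image('scene')
vs,us=np.mgrid[60:330,120:420]; D=depth(im,np.c_[us.ravel(),vs.ravel()]); ok=im['z_map'][60:330,120:420].ravel()>0; D=D[ok]
c,sn=np.cos(p[2]),np.sin(p[2]); L=(D[:,:2]-p[:2])@np.array([[c,-sn],[sn,c]])
# lid surface: points right/left side glass, |y|<.11
k=(abs(L[:,1])<.125)&(L[:,0]<.09)&(L[:,0]>-.14)&(D[:,2]>.15)
a=np.arctan2(D[k,2]-.124,.11-L[k,0]); r=np.hypot(D[k,2]-.124,.11-L[k,0])
h,e=np.histogram(a[(r<.22)&(r>.06)],np.arange(0,1.5,.02)); i=h.argmax();print('lid top-surface ray angle mode',e[i],h[max(0,i-4):i+5])
q=k.copy();q[k]=(r<.22)&(r>.06)&(abs(a-e[i])<.12)
# plane fit slope
X=.11-L[q,0];Z=D[q,2]-.124
for _ in range(4):
    m=np.polyfit(X,Z,1);e_=abs(Z-np.polyval(m,X));g=e_<2*np.median(e_)+.001;X,Z=X[g],Z[g]
print('slope angle',np.arctan(m[0]),'offset',m[1]*np.cos(np.arctan(m[0])),len(X))
x,_,z=s['position'];th=np.arctan2(z-.0707+.126-.124,.774-x);print('theta from tcp',th,'radius',np.hypot(z-.0707+.002,.774-x))
E
python3 lid.py
```

```text
[ 0.52716863 -0.03948211  0.17465614] [-0.90884446 -1.76751471 -1.99261135] 0.012796257450844954 29.25894320011139
lid top-surface ray angle mode 0.5 [1053  634  355  997 1121  848  654  465  385]
slope angle 0.31143401967798484 offset 0.027597286787978778 5973
theta from tcp 0.40547782721588355 radius 0.2686120447983714
```

>>> {"api": "step_arm", "payload": {
  "targets": [
    [[0,0.018,-0.04],[0,0,0]],
    [[0,0.039,-0.08],[0,0,0]],
    [[0,0.062,-0.118],[0,0,0]],
    [[0,0.086,-0.155],[0,0,0]],
    [[0,0.113,-0.191],[0,0,0]],
    [[0,0.127,-0.209],[0,0,0]],
    [[0,0.141,-0.226],[0,0,0]],
    [[0,0.156,-0.243],[0,0,0]],
    [[0,0.171,-0.259],[0,0,0]],
    [[0,0.171,-0.259],[0,0,0]]
  ]
}}

```text
time_s: 13.83
position: [0.5783, -0.0402, 0.2553]
tool_rot: [[0.008, 1.0, -0.001], [1.0, -0.008, -0.002], [-0.002, -0.001, -1.0]]
ft_force: [-15.7, -0.8, 13.4]
grip_width: 0.0129
gripper_force: 30.3
```

```bash
python3 lid.py; python3 - <<'E'
from h import *
im=get_image('scene'); a=im['img'][60:300,160:400,::-1]; cv2.imwrite('pics/lift.png',cv2.resize(a,(600,600),interpolation=cv2.INTER_CUBIC))
E
```

```text
[ 0.57832754 -0.04016692  0.25525787] [-15.68770809  -0.84638468  13.40892748] 0.012902238409124807 30.270136892795563
lid top-surface ray angle mode 0.84 [ 622 1344  464  577 1384 1054  757  584  423]
slope angle 0.650279621995187 offset 0.029620807328941044 6217
theta from tcp 0.7615568578348596 radius 0.27035449034740605
```

View pics/lift.png

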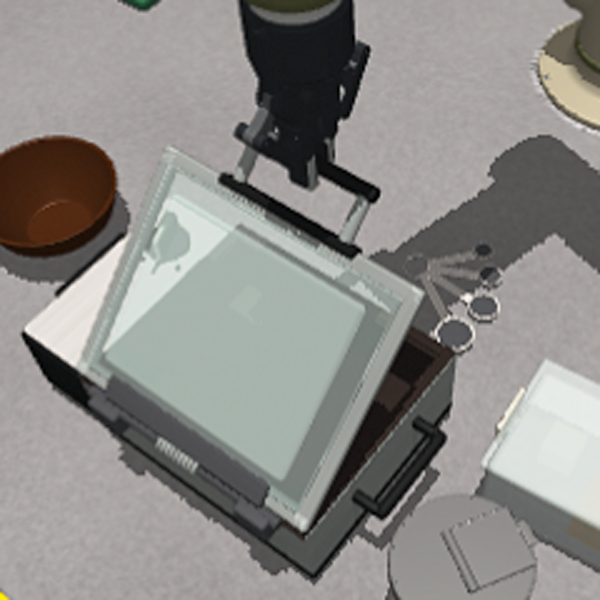

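The lid is up about 43° and the bar is still between the fingers (crop ~(303,180)). The force is about 20 N radially outward, so I'll measure the true lid angle and bar position before going on.

```bash
cat > bar.py <<'E'
from h import *
p=np.load('cook.npy');im=get_image('scene');s=env.observe()
vs,us=np.mgrid[20:330,120:420]; D=depth(im,np.c_[us.ravel(),vs.ravel()])
c,sn=np.cos(p[2]),np.sin(p[2]); L=(D[:,:2]-p[:2])@np.array([[c,-sn],[sn,c]]); X=.11-L[:,0];Z=D[:,2]-.124;r=np.hypot(X,Z);y=abs(L[:,1])
k=(r>.255)&(r<.285)&(y>.03)&(y<.064)&(Z>.02)
A=np.arctan2(Z[k],X[k]); print('bar pts',k.sum(),'ang pct',np.percentile(A,[5,25,50,75,95]),'r',np.percentile(r[k],[5,50,95]))
# frame sides
q=(y>.05)&(y<.13)&(r<.21)&(r>.05)&(Z>.02)&(X>.02)
P=np.c_[X[q],Z[q]];rng=np.random.default_rng(0);b=(0,)
for _ in range(500):
    i,j=rng.choice(len(P),2,False);d=P[j]-P[i];n=np.linalg.norm(d)
    if n<.08:continue
    d/=n;e=abs((P-P[i])@[-d[1],d[0]]);g=(e<.0015).sum()
    if g>b[0]:b=(g,i,d,e<.0015)
Q=P[b[3]];mu=Q.mean(0);v=np.linalg.svd(Q-mu,full_matrices=False)[2][0];v*=np.sign(v[0])
print('lid line angle',np.arctan2(v[1],v[0]),'normal offset',mu@[-v[1],v[0]],b[0],len(P))
x,_,z=s['position'];print('tcp',x,z,'F',s['ft_force'],s['grip_width'],s['gripper_force'],s['q'])
print('th by z',np.arcsin((z-.0707)/.267),'by x',np.arccos((.7735-x)/.267))
E
python3 bar.py
```

```text
bar pts 142 ang pct [0.75141417 0.76306273 0.76941211 0.77478657 0.77980159] r [0.25752338 0.26737796 0.27388639]
lid line angle 0.7440814423103714 normal offset 0.0180061485751246 2324 5454
tcp 0.5777047440858957 0.2546353336842195 F [-15.35914246  -1.69773128  12.09246677] 0.01271441401387838 30.21207958459854 [-15.61559097  23.09634791  63.00584381  -0.1281963   93.99585194
 -15.17829963]
th by z 0.7599654213386953 by x 0.7476104839015302
```

>>> {"api": "step_arm", "payload": {
  "targets": [
    [[0,-0.005,-0.004],[0,0,0]],
    [[0,-0.008,-0.006],[0,0,0]],
    [[0,-0.008,-0.006],[0,0,0]]
  ]
}}

```text
time_s: 14.23
position: [0.5773, -0.0401, 0.2543]
tool_rot: [[0.008, 1.0, 0.0], [1.0, -0.008, -0.001], [-0.001, 0.0, -1.0]]
ft_force: [-1.3, -2.8, 1.1]
grip_width: 0.0126
gripper_force: 29.8
```

```bash
python3 bar.py
```

```text
bar pts 141 ang pct [0.7468628  0.76064229 0.76663602 0.77146435 0.77528946] r [0.25746835 0.26743489 0.27398103]
lid line angle 0.7346118880986201 normal offset 0.018910740631600108 2370 5465
tcp 0.5771893371271958 0.2542312192655229 F [-1.46980094 -2.77934545  1.4526205 ] 0.012941068735319342 29.825675189495087 [-1.56719769e+01  2.29931094e+01  6.32345997e+01 -3.67531733e-02
  9.37834933e+01 -1.52404385e+01]
th by z 0.757879446390241 by x 0.7447668841777031
```

>>> {"api": "step_arm", "payload": {
  "targets": [
    [[0,0.01,-0.01],[0,0,0]],
    [[0,0.024,-0.025],[0,0,0]],
    [[0,0.04,-0.04],[0,0,0]],
    [[0,0.056,-0.055],[0,0,0]],
    [[0,0.071,-0.069],[0,0,0]],
    [[0,0.082,-0.079],[0,0,0]],
    [[0,0.087,-0.083],[0,0,0]],
    [[0,0.087,-0.083],[0,0,0]],
    [[0,0.087,-0.083],[0,0,0]]
  ]
}}

```text
time_s: 15.03
position: [0.6034, -0.0404, 0.2798]
tool_rot: [[0.008, 1.0, -0.0], [1.0, -0.008, -0.001], [-0.001, -0.0, -1.0]]
ft_force: [-5.7, -3.2, 5.6]
grip_width: 0.0128
gripper_force: 29.7
```

```bash
python3 bar.py
```

```text
bar pts 158 ang pct [0.88148621 0.89483359 0.90213789 0.90713259 0.91111443] r [0.25719186 0.26842201 0.27409006]
lid line angle 0.8743834942697708 normal offset 0.018171070649364754 2320 5255
tcp 0.6033510877125401 0.2797641748938162 F [-4.74057758 -3.53380913  3.60205569] 0.012869957901549496 29.68968629837036 [-1.50006506e+01  2.54026960e+01  5.52895673e+01 -5.98142209e-02
  9.93101892e+01 -1.45786577e+01]
th by z 0.8994933830788803 by x 0.879856363613212
```

>>> {"api": "step_arm", "payload": {
  "targets": [
    [[0,-0.008,0.006],[0,0,0]],
    [[0,-0.02,0.018],[0,0,0]],
    [[0,-0.033,0.03],[0,0,0]],
    [[0,-0.046,0.042],[0,0,0]],
    [[0,-0.059,0.054],[0,0,0]],
    [[0,-0.072,0.066],[0,0,0]],
    [[0,-0.084,0.077],[0,0,0]],
    [[0,-0.093,0.085],[0,0,0]],
    [[0,-0.096,0.087],[0,0,0]],
    [[0,-0.096,0.087],[0,0,0]]
  ]
}}

```text
time_s: 15.92
position: [0.575, -0.0399, 0.2523]
tool_rot: [[0.007, 1.0, 0.0], [1.0, -0.007, 0.0], [0.0, 0.0, -1.0]]
ft_force: [1.7, -4.3, -1.9]
grip_width: 0.0127
gripper_force: 29.5
```

>>> {"api": "step_arm", "payload": {
  "targets": [
    [[0,0,0],[0,0,0]],
    [[0,0,0],[0,0,0]],
    [[0,0,0],[0,0,0]]
  ]
}}

```text
time_s: 16.17
position: [0.5752, -0.0399, 0.2525]
tool_rot: [[0.007, 1.0, 0.0], [1.0, -0.007, -0.0], [-0.0, 0.0, -1.0]]
ft_force: [1.3, -3.6, -0.4]
grip_width: 0.013
gripper_force: 29.5
```

```bash
python3 bar.py; python3 - <<'E'
from h import *
im=get_image('top'); t=im['img'][85:265,180:520,::-1]; cv2.imwrite('pics/fin.png',cv2.resize(t,(800,424),interpolation=cv2.INTER_CUBIC))
E
```

```text
bar pts 142 ang pct [0.73596853 0.75020068 0.75604868 0.76046461 0.76633539] r [0.25758527 0.26737056 0.27391076]
lid line angle 0.722023634556639 normal offset 0.018919865045561403 2371 5466
tcp 0.5751882608848568 0.2524661371929936 F [ 2.46708091 -4.17008609 -1.58879491] 0.012426222145227012 29.46593552827835 [-1.57314104e+01  2.27971358e+01  6.38290714e+01  2.42467162e-03
  9.33526574e+01 -1.53096560e+01]
th by z 0.7488161182077104 by x 0.7336421949197913
```

View pics/fin.png

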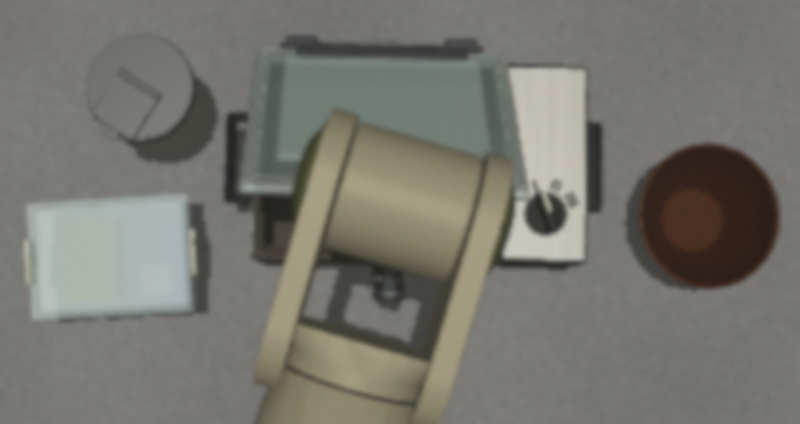

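The lid is held at about 0.73 rad, roughly 4° below balance. The pointer at (542,195) still faces the single bar, and the neighbouring objects haven't moved.

```bash
python3 -c "
from rig import close_job
print(close_job())"
```

```text
the job is handed in; nothing more can be done
None
```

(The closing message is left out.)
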